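# Click a tumbler's speed lever up to the blue dot and start it

### The job

Push the orange thumb lever of the jeweller's tumbler round click by click until the red pointer stands at the blue dot, without ever running past it (too high a speed ruins the pieces) and without forcing the lever. Then let go of the lever, press the green start button right down and let go. Be gentle with the machine and leave the other things on the bench where they are.

Things in the scene. Friction and masses are not known exactly. Their poses are not given: they have to be found in the camera images.
- tumbler: Fixed white machine case with a blue band, 240 (its x) x 400 (its y) x 70 mm high; its top is the control deck. Origin: centre of the underside, z up. On the deck at its (0, +125) mm stands a covered steel bowl, 136 mm across, its lid knob 68 mm above the deck. The speed control, on a grey disc at its (0, -80) mm, has notches 0 to 6, 0.20 rad apart, and always starts in notch 0.
- pivot (a point): The upright axis of the speed control (index wheel and thumb lever), at deck height, 70 mm above the bench, at (0, -80) mm of the tumbler.
- index (a joint): Angle of the index wheel with the red pointer, rad: 0.20 k in notch k, stop at 1.25; positive is counter-clockwise from above. At value v the pointer points along the tumbler's x axis turned by v - 0.5 rad. A detent holds the wheel in its notch (give 0.05 rad); it jumps to the next when the lever's spring is wound up far enough. A click takes up to 0.8 s.
- thumb_lever (a joint): Angle of the lever ahead of the wheel, rad, 0 when let go. It turns the wheel through a spring, 1.4 N m per rad (20 N at the tab). The detent varies unseen: it clicks at 0.15 to 0.65 rad (3 to 13 N), the push then falls by 2 to 4 N; each further click takes 0.20 rad more. Push slowly, 25 mm/s: the wheel lags. Let go, it springs back. Over 0.85 rad (17 N) is forcing it.
- lever_tab (a point): Middle of the upper edge of the lever's upright orange thumb tab, 70 mm from the pivot, across the pivot from the pointer. The tab is 26 mm long radially, 8 mm thick, and stands 11 to 45 mm above the deck; an arm 12 mm wide, 14 to 22 mm above the deck, joins it to the hub. It is pushed counter-clockwise (from above) about the pivot: from its side nearer the bowl, away from the bowl.
- pointer_tip (a point): Tip of the red pointer, 80 mm from the pivot, 6 mm above the deck. It stands 20 mm short of the middle of its notch's dot.
- blue_dot: Blue dot, 16 mm across, flat on the deck, 100 mm from the pivot: marks the wanted notch (2, 3, 4 or 5). The other three of these notches have white dots. Origin: its centre.
- start_top (a point): Middle of the top of the green start button, 28 mm across, at (20, -172) mm of the tumbler; it is pressed straight down, 6 mm of travel, 5 N when fully down.
- start (a joint): Travel of the start button, m: 0 up, 0.006 fully down; it springs up again.
- findings_cup: Small loose brass cup, 36 mm across, 28 mm high, standing on the deck between the bowl and the dots. Origin: centre of its underside. To be left alone.
- flux_jar: Loose black jar with blue cap, 66 mm across, 85 mm high, on the bench. Origin: centre of its underside. To be left alone.
- helper_base: Loose round steel base of a helping hand, 72 mm across, 45 mm high, on the bench. Origin: centre of its underside. To be left alone.

How it is judged:
By the outcome, as a careful person would: the job done as asked, in the order asked, and still so for the second after the job is handed in, with the robot touching nothing.
It also fails if it takes over 72 s, if anything falls off the work surface, if the arm or the gripper's body presses on something with over 40 N, if the wrist force passes 120 N, or if a joint passes its speed limit or range.

### The arm

A 6-joint arm with a two-finger parallel gripper is mounted at the origin on the work surface. World frame = base frame: x ahead of the robot, y to its left, z up, the work surface at z = 0. Lengths are in mm, angles in rad, forces in N, time in s.
With the tool pointing down it reaches from about 350 to 875 mm from the base axis. Payload 4.2 kg.
Tool frame: the origin (TCP) lies midway between the tips of the shut fingers; the grasp point (between the pads) lies 19 mm behind it; z points along the fingers, y is the line along which they close (so a half turn about z gives the same grasp; the last joint's range is limited). The gripper opens to 87 mm and grips with 3 to 60 N. Pads are 19 mm wide; open, the fingers measure 117 mm over their backs; the gripper's body (75 mm by 190 mm) begins 51 mm behind the grasp point.
Start: joints at [-0.961, 0.385, 0.008, 0, -1.194, -0.259], TCP at [214.795, -586.909, 183.55] pointing down, gripper open.
Joint ranges: [-3.14, 3.14], [-1.21, 2.06], [-1.07, 1.41], [-3.16, 2.05], [-2.99, -0.16], [-3.1, 3.1]. Speed limits (rad/s): [2.79, 2.79, 3.14, 3.14, 3.14, 3.14].

### API

Orientations are given as a unit quaternion [x, y, z, w].
In Python, from station import manip gives the robot as it stands.
- The arm moves only by the shell command python3 nudge.py 'ROWS' [FORCE]. ROWS is a JSON list of rows, 1 to 20 of them, each written [opening, [dx, dy, dz], [rx, ry, rz]]: the opening from 0.0 (shut) to 1.0 (fully open), then dx, dy, dz in a scale on which 1.0 is 800 mm, then a rotation vector rx, ry, rz in parts of the range, where 1.0 means pi/2 rad; each row shifts and turns the commanded pose from where the row before left it, along the tool's axes as they then stand; what a row does not reach is not made up. A row lasts 1/10 s, in which the tool goes at most 50 mm and 0.15 rad, less where a joint would pass 70% of its speed; a pose out of reach is approached as far as the arm can. The fingers move at their own pace and stop on an object; FORCE is the grip in N (left out, the last holds). Time passes only in rows, so rows that do not move let the fingers close. It prints the time, the measured TCP pose, the force, the opening and the grip force at its end. No shift or turn number may pass 1 either way. Input that does not fit is refused with a message, and nothing moves.
- manip.state(): the state, without advancing time (a new reading comes with each control period).
- manip.snapshot(name): name is "scene" or "side" or "wrist"; returns a dict with "pixels" (384x512x3 uint8, red, green, blue), "K" (3x3 intrinsics, pixels), "cam_to_world" (4x4, takes a point from camera to world coordinates). Camera axes: x right, y up, looking along -z (the intrinsics and any distortion apply to the point x, -y, -z); pixel columns grow to the right and rows downward; lengths in mm; the calibration is good to about 2 mm. A picture is of the moment at which its call begins. There is no depth.
- manip.finish_job(): hands the job in; it is judged then, once.
The state is a dict: "t": time; "joint_positions": joint angles; "qd": joint speeds; "joint_torque": joint torques, N m; "tcp_pos": TCP position; "ee_rot": TCP orientation; "force": force on the tool from outside, world axes, zero at the start; "moment": the same for the moment, N m; "finger_gap": opening from 0.0 (shut) to 1.0 (fully open); "finger_force": force on a finger pad.
Only numpy, scipy, OpenCV 4.12 (cv2) and the standard library are available. Lean on these libraries where they do the work, as an engineer would, in place of code of your own. Each camera call takes 0.05 s, during which the arm holds its last target. There are 200 camera calls.

## Working session

There is one attempt and no reset: what is moved stays moved. The work goes in short steps, Python scripts to look and compute and a shell command to move; the robot and the scene stay as the last step left them, time stands still between calls to the robot, and variables do not carry over. Pictures are saved under pics/ and viewed, at most 10 in all, crops included, and the job is handed in when it is done.

```bash
ls; mkdir -p pics; python3 - <<'E'
from station import manip
import cv2
for n in("scene","side"):
    s=manip.snapshot(n); cv2.imwrite(f"pics/{n}0.png",s["pixels"][:,:,::-1]); print(n,s["K"],s["cam_to_world"],[k for k in s])
print(manip.state())
E
```

```text
nudge.py
pics
station.py
scene [[367.04576629   0.         251.68840478]
 [  0.         367.04576629 192.44581647]
 [  0.           0.           1.        ]] [[ 7.19000001e-01 -4.73005342e-01  5.09219937e-01  1.04207068e+03]
 [ 6.95005492e-01  4.91988448e-01 -5.24323119e-01 -4.97601835e+02]
 [-2.52269005e-03  7.30898976e-01  6.82481006e-01  7.76386687e+02]
 [ 0.00000000e+00  0.00000000e+00  0.00000000e+00  1.00000000e+00]] ['pixels', 'K', 'cam_to_world']
side [[443.47084722   0.         254.61073858]
 [  0.         443.47084722 192.18479183]
 [  0.           0.           1.        ]] [[-7.29643587e-01  4.88468411e-01 -4.78559136e-01 -2.32803969e+02]
 [-6.83697996e-01 -5.34723005e-01  4.96616913e-01  8.21036993e+02]
 [-1.33149049e-02  6.89543268e-01  7.24122085e-01  1.26056958e+03]
 [ 0.00000000e+00  0.00000000e+00  0.00000000e+00  1.00000000e+00]] ['pixels', 'K', 'cam_to_world']
{'t': 0.1, 'joint_positions': array([-9.61366607e-01,  3.85444447e-01,  6.72604996e-03, -4.31733127e-04,
       -1.19399334e+00, -2.58608992e-01]), 'qd': array([-0.00059118, -0.00159638,  0.00324004,  0.00177401,  0.00050506,
        0.00075093]), 'joint_torque': array([-5.68721680e-04, -3.91688991e+01,  1.87936592e+01,  4.23182264e+00,
        1.34971726e-02, -7.53860036e-05]), 'tcp_pos': array([ 214.58798212, -586.33477943,  182.57654303]), 'ee_rot': array([-1.74433737e-01,  9.84668428e-01,  9.53284021e-04, -2.20691261e-04]), 'force': array([-0.43526769, -0.24349371,  0.67207559]), 'moment': array([ 0.01354271, -0.0043097 ,  0.01303363]), 'finger_force': 0.0, 'finger_gap': 0.9993888284274784}
```

View pics/scene0.png

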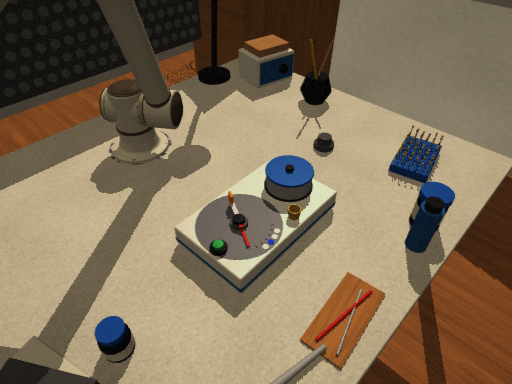

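View pics/side0.png

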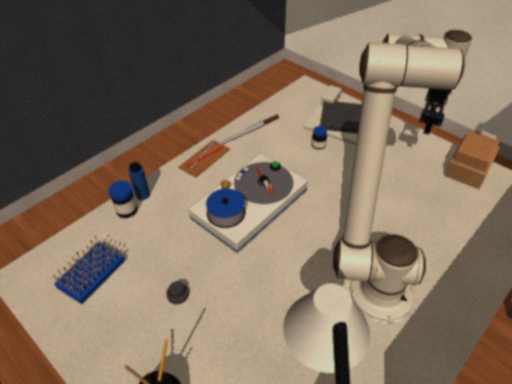

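The scene view shows the tumbler: bowl at (289,175), green button (218,246), pivot about (239,221), pointer tip about (247,245), orange tab (231,197), dots around (266–278, 230–247), with the blue one about (270,242). The cup is at (294,212). The side view shows the same layout, with the bowl at (226,208), the button at (276,165) and the arm clear of the machine.

```bash
cat > h.py <<'E'
import numpy as np,cv2
from station import manip
def ray(s,u,v):
    K=s["K"];T=s["cam_to_world"]
    d=np.array([(u-K[0,2])/K[0,0],-(v-K[1,2])/K[1,1],-1.]); return T[:3,3],T[:3,:3]@d
def onz(s,u,v,z):
    o,d=ray(s,u,v); return o+d*(z-o[2])/d[2]
def tri(s1,p1,s2,p2):
    o1,d1=ray(s1,*p1);o2,d2=ray(s2,*p2)
    a=np.linalg.lstsq(np.c_[d1,-d2],o2-o1,rcond=None)[0]
    A=o1+a[0]*d1;B=o2+a[1]*d2; return (A+B)/2,np.linalg.norm(A-B)
def blobs(s,lo,hi,roi,mn=4):
    u0,v0,u1,v1=roi
    h=cv2.cvtColor(s["pixels"],cv2.COLOR_RGB2HSV)[v0:v1,u0:u1]
    m=cv2.inRange(h,np.array(lo),np.array(hi))
    n,l,st,c=cv2.connectedComponentsWithStats(m)
    return [(c[i]+[u0,v0],st[i,4],st[i,:4]+[u0,v0,0,0]) for i in range(1,n) if st[i,4]>=mn]
E
python3 - <<'E'
from h import *
np.set_printoptions(precision=1,suppress=True)
s=manip.snapshot("scene");t=manip.snapshot("side")
R=dict(scene=(175,150,340,285),side=(185,150,315,250))
for n,c in(("scene",s),("side",t)):
    print(n)
    for k,lo,hi,z in(("green",(45,100,40),(85,255,255),79),("blue",(100,120,50),(130,255,255),70),("white",(0,0,150),(179,50,255),70),("red",(0,150,80),(5,255,255),76),("orange",(6,150,120),(20,255,255),100),("grey",(0,0,60),(179,60,135),70)):
        for b in blobs(c,lo,hi,R[n],4): print(k,b[0],b[1],b[2],onz(c,*b[0],z))
    u0,v0,u1,v1=R[n]; 
a=cv2.resize(s["pixels"][185:265,175:305],None,fx=6,fy=6,interpolation=cv2.INTER_CUBIC)
cv2.imwrite("pics/z.png",a[:,:,::-1])
E
```

```text
scene
green [217.5 244.1] 103 [212 239  12  11] [ 589.5 -150.8   79. ]
blue [289.2 170.9] 1137 [266 155  48  32] [530.2 191.6  70. ]
blue [270.6 241.4] 27 [268 239   6   6] [671.7 -49.9  70. ]
blue [189.8 249.2] 5 [188 248   4   4] [ 546.9 -203.5   70. ]
blue [195.  253.5] 6 [193 252   5   4] [ 566. -203.   70.]
blue [222.1 275.9] 7 [220 275   5   3] [ 659.4 -200.7   70. ]
blue [229. 281.] 5 [227 279   5   5] [ 680.5 -199.3   70. ]
white [250.  183.3] 695 [216 158  58  41] [484.5  69.5  70. ]
white [315.7 198.5] 570 [299 179  37  44] [659.9 150.2  70. ]
white [234.6 208.8] 37 [232 203   7  11] [526.6 -33.1  70. ]
white [259.2 251.7] 513 [229 214  66  64] [673.1 -92.5  70. ]
white [276.5 230. ] 26 [274 228   6   5] [657.6 -11.7  70. ]
white [274.2 235.9] 28 [271 234   7   5] [666.4 -30.4  70. ]
white [197.2 242.6] 5 [196 241   4   4] [ 544.  -177.9   70. ]
white [264.9 246. ] 28 [262 244   7   5] [671.1 -70.2  70. ]
red [241.1 225.1] 14 [239 224   5   3] [584.9 -65.9  76. ]
red [244.9 237.5] 59 [241 229   9  17] [620.7 -88.5  76. ]
orange [230.1 194.1] 20 [228 191   5   7] [500.  -22.
[... 2360 characters left out ...]
225   6   6] [446.5 135.6  70. ]
red [206.3 155.2] 38 [197 150  21  12] [833.7 -10.1  76. ]
red [190.6 163.6] 19 [187 161   9   6] [842.9  65.3  76. ]
red [258.7 172.1] 19 [257 168   5   8] [611.7 -80.2  76. ]
orange [202.3 161.6] 439 [185 150  42  26] [796.1  42.4 100. ]
orange [209.  151.7] 21 [204 150  11   6] [819.5 -14.8 100. ]
orange [224.9 183.5] 36 [222 181   7   6] [645.4  66.8 100. ]
orange [270.5 188.5] 31 [269 184   4  10] [504.4 -27.6 100. ]
grey [256.7 190.4] 1961 [207 162  86  66] [554.5  -7.4  70. ]
grey [251.8 223.8] 544 [190 187 117  63] [457.7 121.6  70. ]
grey [224.5 188.1] 10 [220 188  10   2] [651.7  65.2  70. ]
grey [206.  205.5] 4 [206 204   1   4] [638.3 171.4  70. ]
```

View pics/z.png

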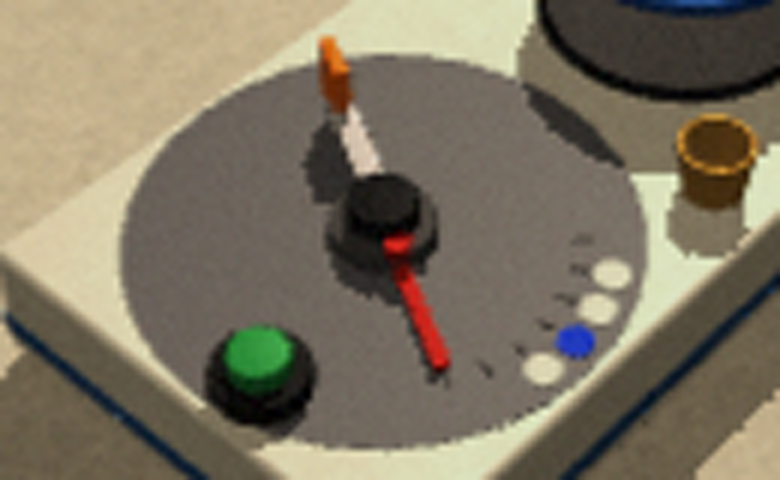

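Clear picture: going counter-clockwise from the pointer, the dots are white (2), blue (3), white (4), white (5), so the target is notch 3. Next I fit the tumbler pose and check it.

```bash
cat >> h.py <<'E'
def fit(A,B):
    a=A-A.mean(0);b=B-B.mean(0)
    th=np.arctan2((a[:,0]*b[:,1]-a[:,1]*b[:,0]).sum(),(a*b).sum())
    R=np.array([[np.cos(th),-np.sin(th)],[np.sin(th),np.cos(th)]]); return th,R,B.mean(0)-R@A.mean(0)
E
python3 - <<'E'
from h import *
np.set_printoptions(precision=1,suppress=True)
s=manip.snapshot("scene");t=manip.snapshot("side")
g,gres=tri(s,(217.5,244.1),t,(274.7,164.6)); o,ores=tri(s,(230.1,194.1),t,(270.5,188.5)); k=tri(s,(289.2,169),t,(225.8,200))
print("button",g,gres,"tab",o,ores,k)
W=[(264.9,246),(270.6,241.4),(274.2,235.9),(276.5,230)]
P=np.array([onz(s,*w,70)[:2] for w in W]+[onz(s,217.5,244.1,82)[:2]])
a=0.2*np.arange(2,6)-.5
M=np.r_[np.c_[100*np.cos(a),-80+100*np.sin(a)],[[20,-172]]]
th,R,tr=fit(M,P); print(th,tr,(M@R.T+tr-P))
piv=R@[0,-80]+tr; print("pivot",piv)
for nm,z,uv in(("tip",76,(247.5,245.5)),):
    p=onz(s,*uv,z)[:2]; d=p-piv; print(nm,p,np.hypot(*d),np.arctan2(d[1],d[0])-th)
d=o[:2]-piv; print("tab r,ang",np.hypot(*d),np.arctan2(d[1],d[0])-th, "expect 2.64")
print("bowl",R@[0,125]+tr)
for c in (s,t):
  for nm,z,q in(("tabtop",115,piv+70*np.array([np.cos(th+2.642),np.sin(th+2.642)])),("bowlknob",138,R@[0,125]+tr),("btn",82,R@[20,-172]+tr)):
    p=np.linalg.inv(c["cam_to_world"])@np.r_[q,z,1]; uv=c["K"]@[p[0]/-p[2],p[1]/p[2],1]; print(nm,q,uv[:2])
E
```

```text
button [ 590.7 -150.8   80. ] 1.730319309046084 tab [502.4 -25.1 103. ] 0.38227985332893094 (array([565.7, 140.1, 127.7]), np.float64(3.769292686270333))
0.006571155621395226 [570.6  19.5] [[-0.5  0.3]
 [-1.  -0.1]
 [ 0.2  0.1]
 [ 1.  -0.3]
 [ 0.4 -0. ]]
pivot [571.2 -60.5]
tip [ 643.  -101.9] 82.88946539442351 -0.5289029647812871
tab r,ang 77.38292168464973 2.6594283222749318 expect 2.64
bowl [569.8 144.5]
tabtop [509.5 -27.4] [231.1 192.5]
bowlknob [569.8 144.5] [290.9 166.1]
btn [ 591.8 -152.4] [217.6 244.2]
tabtop [509.5 -27.4] [269.4 184.9]
bowlknob [569.8 144.5] [223.3 198. ]
btn [ 591.8 -152.4] [275.  163.9]
```

Units first: shifts go in shares of 800 mm and turns go in shares of pi/2 rad. So -40 mm / 800 = -0.05, -0.145 rad / 1.5708 = -0.0923.

```bash
python3 nudge.py '[[0,[0,0,0],[0,0,-0.0923]],[0,[0,0,0],[0,0,-0.0923]],[0,[0,0,0],[0,0,-0.0923]],[0,[0,0,0],[0,0,-0.0923]],[0,[0,0,0],[0,0,-0.0923]],[0,[-0.05,0,0],[0,0,0]],[0,[-0.05,0,0],[0,0,0]],[0,[-0.05,0,0],[0,0,0]],[0,[-0.05,0,0],[0,0,0]],[0,[-0.05,0,0],[0,0,0]],[0,[-0.05,0,0],[0,0,0]],[0,[-0.05,0,0],[0,0,0]],[0,[0,0,0],[0,0,0]]]' 20
```

```text
t: 1.6
tcp_pos: [349.4, -337.5, 184.0]
ee_rot: [-0.515, 0.857, -0.0, 0.001]
force: [0.6, 0.5, -0.1]
finger_gap: 0.01
finger_force: 0.0
```

Scaled: -40 mm / 800 = -0.05, -19 mm / 800 = -0.0238.

```bash
python3 nudge.py '[[0,[-0.05,0,0],[0,0,0]],[0,[-0.05,0,0],[0,0,0]],[0,[-0.05,0,0],[0,0,0]],[0,[-0.05,0,0],[0,0,0]],[0,[-0.05,0,0],[0,0,0]],[0,[-0.05,0,0],[0,0,0]],[0,[-0.05,0,0],[0,0,0]],[0,[-0.05,0,0],[0,0,0]],[0,[-0.05,0,0],[0,0,0]],[0,[-0.0238,0,0],[0,0,0]],[0,[0,0,0],[0,0,0]],[0,[0,0,0],[0,0,0]]]'; python3 - <<'E'
from h import *
s=manip.snapshot("wrist");cv2.imwrite("pics/w1.png",s["pixels"][:,:,::-1]);x=manip.state()
print(x["joint_positions"].round(3),x["tcp_pos"],x["ee_rot"],s["K"][0,0],s["cam_to_world"].round(2))
E
```

```text
t: 2.8
tcp_pos: [527.4, -7.6, 183.2]
ee_rot: [-0.512, 0.859, 0.0, -0.001]
force: [0.2, -0.1, 0.5]
finger_gap: 0.006
finger_force: 0.0
[ 0.293  0.219 -0.23   0.    -1.123 -0.789] [527.21646449  -8.01382086 183.37820933] [-5.11915508e-01  8.59035670e-01  1.06028591e-04 -4.68554682e-04] 313.7787264712478 [[-8.8000e-01 -4.6000e-01 -1.2000e-01  4.9278e+02]
 [ 4.8000e-01 -8.5000e-01 -2.3000e-01 -7.0870e+01]
 [ 0.0000e+00 -2.6000e-01  9.6000e-01  3.8437e+02]
 [ 0.0000e+00  0.0000e+00  0.0000e+00  1.0000e+00]]
```

View pics/w1.png

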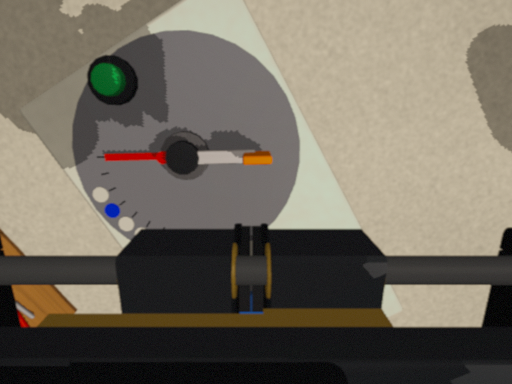

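The wrist view shows the pointer (105–165,157), tab (257,158), blue dot (112,210), white dots (100,194) and (126,224), and the shut fingers at about (251,270) on the bowl side of the tab. I'll measure pointer and lever angles in this view.

```bash
cat >> h.py <<'E'
TH=0.0066;PIV=np.array([571.2,-60.5])
def look(name="wrist"):
    s=manip.snapshot(name)
    h=cv2.cvtColor(s["pixels"],cv2.COLOR_RGB2HSV); r={}
    for n,lo,hi,z,a,b in(("red",(0,150,80),(4,255,255),76,25,90),("orange",(8,150,120),(20,255,255),112,50,95)):
        m=cv2.inRange(h,np.array(lo),np.array(hi)); v,u=np.nonzero(m)
        P=np.array([onz(s,x,y,z)[:2] for x,y in zip(u,v)]).reshape(-1,2)-PIV
        R=np.hypot(*P.T); P=P[(R>a)&(R<b)]
        c=P.mean(0); an=np.arctan2(c[1],c[0])-TH
        r[n]=(len(P),np.hypot(*c).round(1),((an+.5 if n=="red" else (an%(2*np.pi))-2.642)).round(3))
    x=manip.state(); r["t"]=round(x["t"],2); r["F"]=x["force"].round(1); r["tcp"]=x["tcp_pos"].round(1)
    d=x["tcp_pos"][:2]-PIV; r["tcp_r"]=np.hypot(*d).round(1); r["tcp_ang"]=(np.arctan2(d[1],d[0])%(2*np.pi)-2.642-TH).round(3)
    d/=np.hypot(*d); r["Ftan"]=(x["force"][:2]@[-d[1],d[0]]).round(1)
    return r
E
python3 -c "
from h import *
print(look());print(look('scene'))
s=manip.snapshot('wrist')
for b in blobs(s,(8,150,120),(20,255,255),(200,120,320,200)): print(b,onz(s,*b[0],115))
for b in blobs(s,(45,100,40),(85,255,255),(60,30,160,120)): print(b,onz(s,*b[0],81))
for b in blobs(s,(105,150,60),(130,255,255),(80,180,160,225)): print(b,onz(s,*b[0],70))"
```

```text
{'red': (432, np.float64(51.4), np.float64(-0.001)), 'orange': (337, np.float64(70.5), np.float64(0.051)), 't': 2.9, 'F': array([-0.3, -0.1,  0.6]), 'tcp': array([527.2,  -8.2, 183.5]), 'tcp_r': np.float64(68.4), 'tcp_ang': np.float64(-0.378), 'Ftan': np.float64(0.3)}
{'red': (58, np.float64(57.1), np.float64(-0.021)), 'orange': (21, np.float64(67.7), np.float64(0.048)), 't': 2.95, 'F': array([-0.9, -0.1,  0.2]), 'tcp': array([527.2,  -8.2, 183.7]), 'tcp_r': np.float64(68.3), 'tcp_ang': np.float64(-0.379), 'Ftan': np.float64(0.8)}
(array([257.39221557, 158.62874251]), np.int32(334), array([243, 152,  29,  14])) [507.35533737 -30.88197456 115.        ]
(array([107.95005313,  79.96068013]), np.int32(941), array([91, 63, 35, 34])) [ 595.01485338 -154.46151359   81.        ]
(array([112.33333333, 210.5308642 ]), np.int32(162), array([105, 204,  15,  14])) [670.40601459 -48.5024323   70.        ]
```

Scaled: 20 mm / 800 = 0.025, 15 mm / 800 = 0.0188.

```bash
python3 nudge.py '[[0,[0,0.005,0.0188],[0,0,0]],[0,[0,0,0.025],[0,0,0]],[0,[0,0,0.025],[0,0,0]],[0,[0,0,0.0188],[0,0,0]],[0,[0,0,0.0125],[0,0,0]],[0,[0,0,0.0063],[0,0,0]],[0,[0,0,0],[0,0,0]],[0,[0,0,0],[0,0,0]]]'; python3 -c "
from h import *
print(look());
s=manip.snapshot('wrist');cv2.imwrite('pics/w2.png',s['pixels'][:,:,::-1])"
```

```text
t: 3.8
tcp_pos: [524.9, -5.2, 99.3]
ee_rot: [-0.512, 0.859, -0.0, 0.001]
force: [0.6, 0.7, -0.4]
finger_gap: 0.0
finger_force: 0.0
{'red': (800, np.float64(51.0), np.float64(0.003)), 'orange': (816, np.float64(69.2), np.float64(0.0)), 't': 3.85, 'F': array([-0.1,  0.7,  0. ]), 'tcp': array([525. ,  -5.1,  99.4]), 'tcp_r': np.float64(72.2), 'tcp_ang': np.float64(-0.383), 'Ftan': np.float64(-0.4)}
```

View pics/w2.png

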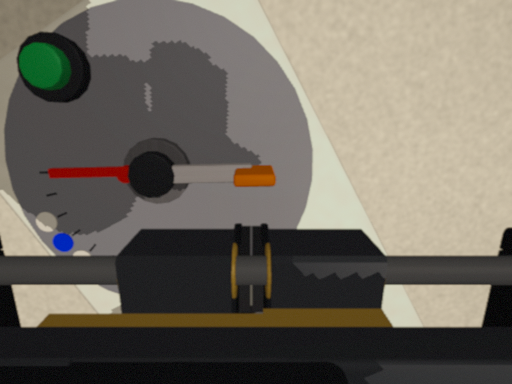

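The view confirms the fingers are behind the tab with clear space between. Pointer is at about 0 (tip at (50,172)) and the tab at (254,177).

```bash
python3 nudge.py '[[0,[0.005,0,0.0013],[0,0,0]],[0,[0.005,0,0],[0,0,0]],[0,[0.0025,0,0],[0,0,0]],[0,[0.0019,0,0],[0,0,0]],[0,[0.0019,0,0],[0,0,0]],[0,[0,0,0],[0,0,0]],[0,[0,0,0],[0,0,0]]]'; python3 -c "
from h import *
print(look())"
```

```text
t: 4.6
tcp_pos: [518.2, -16.5, 97.6]
ee_rot: [-0.512, 0.859, -0.0, 0.0]
force: [-0.1, 0.3, -0.1]
finger_gap: 0.001
finger_force: 0.0
{'red': (802, np.float64(50.7), np.float64(0.002)), 'orange': (915, np.float64(69.6), np.float64(0.013)), 't': 4.65, 'F': array([-0.9,  0.4,  0.4]), 'tcp': array([518.2, -16.5,  97.5]), 'tcp_r': np.float64(68.9), 'tcp_ang': np.float64(-0.2), 'Ftan': np.float64(0.3)}
```

Scaled: 2.1 mm / 800 = 0.0026, 0.6 mm / 800 = 0.0008, -0.03 rad / 1.5708 = -0.0191.

```bash
python3 nudge.py '[[0,[0.0026,0.0008,0],[0,0,-0.0191]],[0,[0.0026,0.0008,0],[0,0,-0.0191]],[0,[0.0026,0.0008,0],[0,0,-0.0191]],[0,[0.0026,0.0008,0],[0,0,-0.0191]],[0,[0,0,0],[0,0,0]],[0,[0,0,0],[0,0,0]]]'; python3 -c "
from h import *
print(look())"
```

```text
t: 5.25
tcp_pos: [512.4, -23.0, 97.6]
ee_rot: [-0.563, 0.827, -0.0, 0.0]
force: [-0.5, 0.4, -0.3]
finger_gap: 0.004
finger_force: 0.0
{'red': (838, np.float64(50.7), np.float64(0.003)), 'orange': (945, np.float64(70.0), np.float64(0.034)), 't': 5.3, 'F': array([-0.4,  0.5,  0.6]), 'tcp': array([512.4, -23. ,  97.5]), 'tcp_r': np.float64(69.7), 'tcp_ang': np.float64(-0.075), 'Ftan': np.float64(-0.2)}
```

Scaled: 2.1 mm / 800 = 0.0026, 0.2 mm / 800 = 0.0003, -0.03 rad / 1.5708 = -0.0191.

```bash
python3 nudge.py '[[0,[0.0026,0.0003,0],[0,0,-0.0191]],[0,[0.0026,0.0003,0],[0,0,-0.0191]],[0,[0,0,0],[0,0,0]]]'; python3 nudge.py '[[0,[0.0026,0.0003,0],[0,0,-0.0191]],[0,[0,0,0],[0,0,0]],[0,[0,0,0],[0,0,0]]]'; python3 -c "
from h import *
print(look())
s=manip.snapshot('wrist');cv2.imwrite('pics/w3.png',s['pixels'][:,:,::-1])"
```

```text
t: 5.6
tcp_pos: [510.4, -26.9, 97.5]
ee_rot: [-0.587, 0.809, 0.0, -0.0]
force: [0.0, -0.7, 0.7]
finger_gap: 0.005
finger_force: 0.0
t: 5.9
tcp_pos: [509.8, -28.7, 97.6]
ee_rot: [-0.599, 0.801, -0.0, 0.0]
force: [-0.4, 0.3, 0.4]
finger_gap: 0.004
finger_force: 0.0
{'red': (856, np.float64(50.9), np.float64(0.001)), 'orange': (794, np.float64(69.4), np.float64(0.053)), 't': 5.95, 'F': array([0.5, 0.1, 0.4]), 'tcp': array([509.7, -28.7,  97.6]), 'tcp_r': np.float64(69.2), 'tcp_ang': np.float64(0.015), 'Ftan': np.float64(-0.3)}
```

View pics/w3.png

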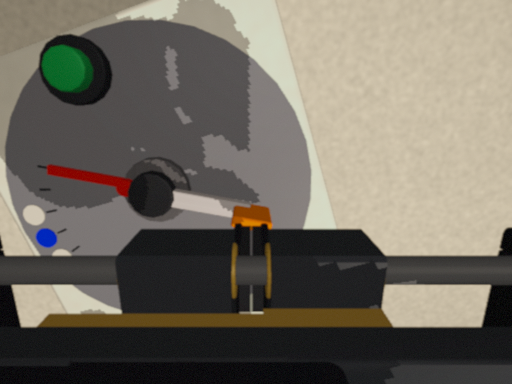

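The fingertips (235–270, 225) now seem right behind the tab (252,215), with no force yet. The tool has turned further than the lever, so I'll square it up and keep going.

Scaled: 1 mm / 800 = 0.0013, 0.1 rad / 1.5708 = 0.0637.

```bash
python3 nudge.py '[[0,[0,0,0],[0,0,0.0637]],[0,[0,0,0],[0,0,0.0382]],[0,[0.0013,0,0],[0,0,0]],[0,[0.0013,0,0],[0,0,0]],[0,[0,0,0],[0,0,0]]]'; python3 -c "
from h import *
print(look())"; python3 nudge.py '[[0,[0.0019,0,0],[0,0,0]],[0,[0.0019,0,0],[0,0,0]],[0,[0,0,0],[0,0,0]],[0,[0,0,0],[0,0,0]]]'; python3 -c "
from h import *
print(look());print(look('scene'))"
```

```text
t: 6.5
tcp_pos: [508.7, -30.7, 97.5]
ee_rot: [-0.534, 0.846, 0.0, -0.0]
force: [-0.1, -1.0, -0.1]
finger_gap: 0.006
finger_force: 0.0
{'red': (805, np.float64(50.6), np.float64(0.002)), 'orange': (692, np.float64(70.2), np.float64(0.059)), 't': 6.55, 'F': array([-0.8, -0.1,  0.2]), 'tcp': array([508.8, -30.7,  97.6]), 'tcp_r': np.float64(69.2), 'tcp_ang': np.float64(0.047), 'Ftan': np.float64(0.5)}
t: 6.95
tcp_pos: [507.5, -33.4, 97.6]
ee_rot: [-0.534, 0.846, -0.0, 0.0]
force: [1.0, -0.6, -0.6]
finger_gap: 0.002
finger_force: 0.0
{'red': (801, np.float64(50.6), np.float64(0.001)), 'orange': (485, np.float64(70.1), np.float64(0.066)), 't': 7.0, 'F': array([-0.5, -0.5,  0.4]), 'tcp': array([507.5, -33.3,  97.6]), 'tcp_r': np.float64(69.2), 'tcp_ang': np.float64(0.09), 'Ftan': np.float64(0.7)}
{'red': (54, np.float64(56.6), np.float64(-0.017)), 'orange': (20, np.float64(67.1), np.float64(0.048)), 't': 7.05, 'F': array([-0.7, -0.3, -0.4]), 'tcp': array([507.5, -33.3,  97.6]), 'tcp_r': np.float64(69.2), 'tcp_ang': np.float64(0.089), 'Ftan': np.float64(0.6)}
```

```bash
python3 -c "
from h import *
a=[cv2.resize(manip.snapshot(n)['pixels'][v:v+75,u:u+75],(390,390),interpolation=cv2.INTER_CUBIC) for n,u,v in(('scene',200,165),('side',235,140))]
cv2.imwrite('pics/c1.png',np.hstack(a)[:,:,::-1])"
```

```text
(no output)
```

View pics/c1.png

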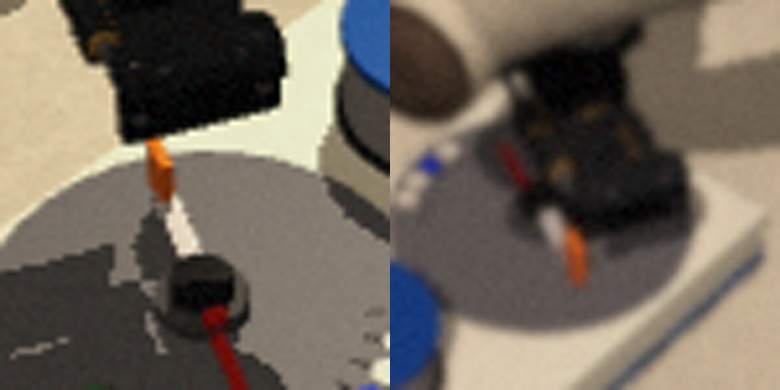

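```bash
cat >> h.py <<'E'
def proj(s,P):
    p=np.linalg.inv(s["cam_to_world"])@np.r_[P,1]; return (s["K"]@[p[0]/-p[2],p[1]/p[2],1])[:2].round(1)
E
python3 -c "
from h import *
x=manip.state();p=x['tcp_pos'];print(x['finger_gap'])
for n in('scene','side','wrist'):
  s=manip.snapshot(n);print(n,[proj(s,p+[0,0,z]) for z in(0,20,40,70,120)], proj(s,[509.5,-27.4,115]),proj(s,[509.5,-27.4,85]))
  if n=='wrist':
    cv2.imwrite('pics/w4.png',cv2.resize(s['pixels'][150:330,150:370],None,fx=3,fy=3)[:,:,::-1])
"
```

```text
0.005107319885009739
scene [array([229.2, 198. ]), array([228.9, 192.5]), array([228.5, 186.9]), array([228. , 178.1]), array([227.1, 162.6])] [231.1 192.5] [231.5 200.6]
side [array([270.9, 187.7]), array([270.9, 183.8]), array([271. , 179.9]), array([271.1, 173.9]), array([271.3, 163.5])] [269.4 184.9] [269.4 190.6]
wrist [array([249.5, 217.6]), array([249.4, 228.6]), array([249.3, 242. ]), array([249.1, 268.8]), array([248.6, 348.8])] [250.7 236.1] [250.6 219.7]
```

View pics/w4.png

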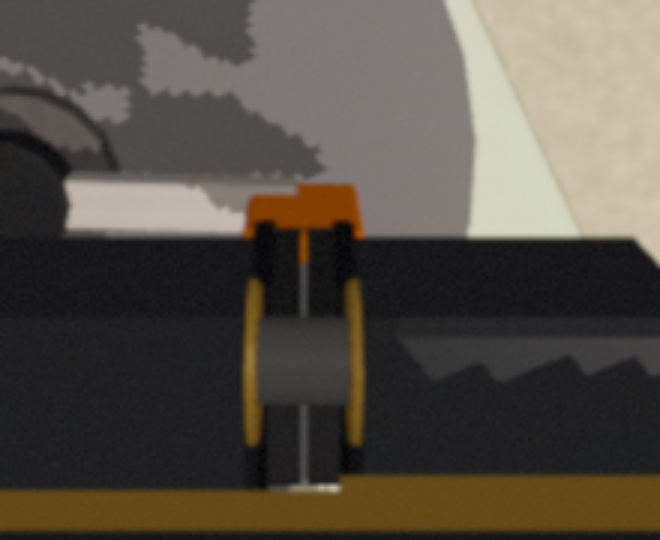

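The fingers don't show where the TCP projects: the tab is visible from both cameras at (229,198) and (271,188), and no force was felt. So the tips must sit higher than I assumed, or the body hides them. I'll back off and locate the tips before going on.

Scaled: -20 mm / 800 = -0.025.

```bash
python3 nudge.py '[[0,[-0.025,0,0],[0,0,0]],[0,[-0.025,0,0],[0,0,0]],[0,[0,0,0],[0,0,0]],[0,[0,0,0],[0,0,0]]]'; python3 -c "
from h import *
x=manip.state();p=x['tcp_pos'];print(p,look())
im=[]
for n,u,v in(('scene',195,145),('side',235,130)):
  s=manip.snapshot(n);print(n,[proj(s,p+[0,0,z])-[u,v] for z in(0,20,40,70)])
  c=s['pixels'][v:v+75,u:u+75].astype(float)
  c=255*(c/255)**.5
  c=cv2.resize(c.astype(np.uint8),(390,390),interpolation=cv2.INTER_CUBIC)
  q=tuple(int(a) for a in (proj(s,p)-[u,v]+.5)*5.2); cv2.drawMarker(c,q,(255,0,255),0,14,1)
  im.append(c)
cv2.imwrite('pics/c2.png',np.hstack(im)[:,:,::-1])"
```

```text
t: 7.7
tcp_pos: [524.7, 3.4, 97.3]
ee_rot: [-0.534, 0.845, 0.0, -0.0]
force: [-0.1, -0.3, -0.6]
finger_gap: 0.004
finger_force: 0.0
[524.72724418   3.41945713  97.31589805] {'red': (844, np.float64(51.3), np.float64(0.004)), 'orange': (780, np.float64(69.7), np.float64(0.015)), 't': 7.75, 'F': array([-0.3, -0.4,  0.2]), 'tcp': array([524.5,   3. ,  97.3]), 'tcp_r': np.float64(78.9), 'tcp_ang': np.float64(-0.444), 'Ftan': np.float64(0.5)}
scene [array([48.5, 49.3]), array([48.4, 43.9]), array([48.2, 38.3]), array([48. , 29.5])]
side [array([25.6, 60.8]), array([25.6, 56.9]), array([25.6, 53. ]), array([25.5, 47. ])]
```

View pics/c2.png

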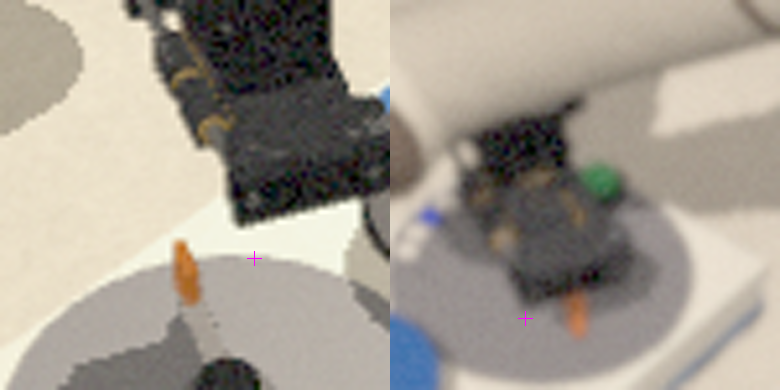

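```bash
python3 -c "
from h import *
from scipy.spatial.transform import Rotation as Ro
x=manip.state();p=x['tcp_pos'];R=Ro.from_quat(x['ee_rot']).as_matrix()
A=dict(scene=(195,145),side=(235,130),wrist=(0,0))
for n in A:
  s=manip.snapshot(n)
  print(n,'crop px of body-bottom corners (x+-37.5,y+-95,back b)')
  for b in(70,):
    for sx in(-1,1):
      for sy in(-1,1):
        q=(proj(s,p+R@[37.5*sx,95*sy,-b])-A[n]+.5)*(5.2 if n!='wrist' else 1); print(b,sx,sy,q.round(0), end=' | ')
  print()
  for b in(0,19,40): print('finger',b,[((proj(s,p+R@[9.5*sx,15*sy,-b])-A[n]+.5)*(5.2 if n!='wrist' else 1)).round(0) for sx in(-1,1) for sy in(-1,1)])
s,t=[manip.snapshot(n) for n in('scene','side')]
def T(a,b):
  q,e=tri(s,(195+a[0]/5.2-.5,145+a[1]/5.2-.5),t,(235+(b[0]-390)/5.2-.5,130+b[1]/5.2-.5)); print(q,e,'tool',R.T@(q-p))
T((238,224),(525,300));T((238,224),(625,262))
"
```

```text
scene crop px of body-bottom corners (x+-37.5,y+-95,back b)
70 -1 -1 [395. 262.] | 70 -1 1 [258.  32.] | 70 1 -1 [242. 302.] | 70 1 1 [122.  62.] | 
finger 0 [array([280., 274.]), array([261., 237.]), array([245., 283.]), array([226., 245.])]
finger 19 [array([280., 247.]), array([260., 210.]), array([245., 256.]), array([226., 218.])]
finger 40 [array([280., 216.]), array([259., 179.]), array([244., 225.]), array([224., 188.])]
side crop px of body-bottom corners (x+-37.5,y+-95,back b)
70 -1 -1 [ 36. 173.] | 70 -1 1 [138. 357.] | 70 1 -1 [136. 146.] | 70 1 1 [244. 326.] | 
finger 0 [array([116., 308.]), array([132., 336.]), array([141., 300.]), array([158., 329.])]
finger 19 [array([116., 289.]), array([132., 317.]), array([141., 281.]), array([158., 310.])]
finger 40 [array([116., 267.]), array([132., 296.]), array([141., 260.]), array([158., 289.])]
wrist crop px of body-bottom corners (x+-37.5,y+-95,back b)
70 -1 -1 [ 59. 338.] | 70 -1 1 [442. 337.] | 70 1 -1 [ 30. 191.] | 70 1 1 [469. 191.] | 
finger 0 [array([228., 231.]), array([272., 231.]), array([228., 205.]), array([273., 205.])]
finger 19 [array([226., 243.]), array([274., 242.]), array([226., 214.]), array([275., 214.])]
finger 40 [array([224., 258.]), array([277., 258.]), array([223., 226.]), array([278., 226.])]
[519.87816567   2.83797492 119.23216645] 8.794534467869715 tool [  1.6969572    4.11485412 -21.82396877]
[506.38888778 -32.62076341 136.46227652] 61.50753452092551 tool [ 39.51529394   1.03027492 -39.0407691 ]
```

The body edges line up but sit about 55 mm higher than I assumed, and nothing touched the tab while the TCP was level with it. So the real fingertips are about 30 mm behind the nominal TCP. I'm well clear of the tab here, so I'll go down 28 mm and approach it again watching the force.

Units first: shifts go in shares of 800 mm and turns go in shares of pi/2 rad. So 8 mm / 800 = 0.01, 5 mm / 800 = 0.0063, 0.05 rad / 1.5708 = 0.0318.

```bash
python3 nudge.py '[[0,[0,0.0038,0.005],[0,0,0.0318]],[0,[0,0,0.01],[0,0,0]],[0,[0,0,0.01],[0,0,0]],[0,[0,0,0.0063],[0,0,0]],[0,[0,0,0.0038],[0,0,0]],[0,[0,0,0],[0,0,0]],[0,[0,0,0],[0,0,0]]]'; python3 -c "
from h import *
print(look())
x=manip.state();p=x['tcp_pos']
im=[]
for n,u,v in(('scene',195,145),('wrist',130,130)):
  s=manip.snapshot(n);w=75 if n=='scene' else 260
  c=s['pixels'][v:v+w,u:u+w].astype(float)
  c=cv2.resize((255*(c/255)**.5).astype(np.uint8),(390,390),interpolation=cv2.INTER_CUBIC)
  q=tuple(int(a) for a in (proj(s,p)-[u,v]+.5)*390/w); cv2.drawMarker(c,q,(255,0,255),0,14,1)
  im.append(c)
cv2.imwrite('pics/c3.png',np.hstack(im)[:,:,::-1])"
```

```text
t: 8.8
tcp_pos: [522.2, 4.1, 69.6]
ee_rot: [-0.512, 0.859, -0.0, 0.0]
force: [-0.2, 0.1, 0.6]
finger_gap: 0.008
finger_force: 0.0
{'red': (1081, np.float64(50.6), np.float64(0.005)), 'orange': (1168, np.float64(70.0), np.float64(0.014)), 't': 8.85, 'F': array([-1.3,  0.4, -0. ]), 'tcp': array([522.3,   4.1,  69.8]), 'tcp_r': np.float64(81.0), 'tcp_ang': np.float64(-0.43), 'Ftan': np.float64(0.8)}
```

View pics/c3.png

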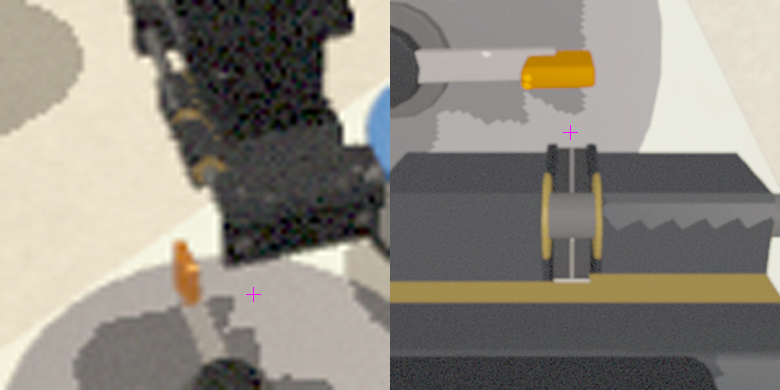

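No deck contact at TCP z = 70, so the tips really are higher. The wrist crop shows the tab with a clear gap ahead of the fingers. Now the approach.

Scaled: 5 mm / 800 = 0.0063, 2.5 mm / 800 = 0.0031.

```bash
python3 nudge.py '[[0,[0.0063,0,0],[0,0,0]],[0,[0.0063,0,0],[0,0,0]],[0,[0.0031,0,0],[0,0,0]],[0,[0.0031,0,0],[0,0,0]],[0,[0,0,0],[0,0,0]]]'; python3 nudge.py '[[0,[0.0031,0,0],[0,0,0]],[0,[0.0031,0,0],[0,0,0]],[0,[0,0,0],[0,0,0]],[0,[0,0,0],[0,0,0]]]'; python3 -c "
from h import *
print(look())"; python3 nudge.py '[[0,[0.0031,0,0],[0,0,0]],[0,[0.0031,0,0],[0,0,0]],[0,[0,0,0],[0,0,0]],[0,[0,0,0],[0,0,0]]]';python3 -c "
from h import *
print(look(),look('scene')['orange'])"
```

```text
t: 9.45
tcp_pos: [514.6, -9.5, 69.6]
ee_rot: [-0.512, 0.859, 0.0, -0.0]
force: [-0.4, 1.1, -0.3]
finger_gap: 0.004
finger_force: 0.0
t: 9.85
tcp_pos: [512.5, -13.5, 69.5]
ee_rot: [-0.512, 0.859, -0.0, 0.0]
force: [0.6, 0.6, -0.2]
finger_gap: 0.008
finger_force: 0.0
{'red': (1056, np.float64(50.1), np.float64(0.003)), 'orange': (1299, np.float64(70.7), np.float64(0.045)), 't': 9.9, 'F': array([ 0.5,  0.2, -1. ]), 'tcp': array([512.5, -13.5,  69.5]), 'tcp_r': np.float64(75.2), 'tcp_ang': np.float64(-0.182), 'Ftan': np.float64(-0.5)}
t: 10.3
tcp_pos: [510.3, -17.8, 69.6]
ee_rot: [-0.512, 0.859, -0.0, 0.0]
force: [0.7, -0.1, 0.2]
finger_gap: 0.006
finger_force: 0.5
{'red': (1049, np.float64(50.0), np.float64(0.006)), 'orange': (1302, np.float64(70.8), np.float64(0.101)), 't': 10.35, 'F': array([ 0.7,  0.6, -1.1]), 'tcp': array([510.3, -17.8,  69.6]), 'tcp_r': np.float64(74.3), 'tcp_ang': np.float64(-0.119), 'Ftan': np.float64(-0.9)} (0, np.float64(nan), np.float64(nan))h.py:30: RuntimeWarning: Mean of empty slice.
  c=P.mean(0); an=np.arctan2(c[1],c[0])-TH
  ret = um.true_divide(
```

Contact: the lever is starting to move and the pointer is still in notch 0. I'll push in small steps from here.

Scaled: 2.2 mm / 800 = 0.0028, 0.4 mm / 800 = 0.0005, -0.03 rad / 1.5708 = -0.0191.

```bash
python3 nudge.py '[[0,[0.0028,0.0005,0],[0,0,-0.0191]],[0,[0.0028,0.0005,0],[0,0,-0.0191]],[0,[0.0028,0.0005,0],[0,0,-0.0191]],[0,[0,0,0],[0,0,0]],[0,[0,0,0],[0,0,0]],[0,[0,0,0],[0,0,0]]]' >/dev/null; python3 -c "
from h import *
print(look())"; python3 nudge.py '[[0,[0.0028,0.0005,0],[0,0,-0.0191]],[0,[0.0028,0.0005,0],[0,0,-0.0191]],[0,[0,0,0],[0,0,0]],[0,[0,0,0],[0,0,0]],[0,[0,0,0],[0,0,0]],[0,[0,0,0],[0,0,0]],[0,[0,0,0],[0,0,0]]]'>/dev/null;python3 -c "
from h import *
print(look())"
```

```text
{'red': (1082, np.float64(50.2), np.float64(0.01)), 'orange': (1313, np.float64(70.9), np.float64(0.176)), 't': 11.05, 'F': array([ 2.3,  2.1, -1.5]), 'tcp': array([506.7, -23. ,  69.7]), 'tcp_r': np.float64(74.6), 'tcp_ang': np.float64(-0.034), 'Ftan': np.float64(-3.0)}
{'red': (1105, np.float64(50.3), np.float64(0.013)), 'orange': (1305, np.float64(71.0), np.float64(0.237)), 't': 11.8, 'F': array([ 4.8,  1.8, -1. ]), 'tcp': array([504.1, -26.9,  69.7]), 'tcp_r': np.float64(75.0), 'tcp_ang': np.float64(0.029), 'Ftan': np.float64(-3.8)}
```

Scaled: 2.2 mm / 800 = 0.0028, 0.3 mm / 800 = 0.0004, -0.03 rad / 1.5708 = -0.0191.

```bash
python3 nudge.py '[[0,[0.0028,0.0004,0],[0,0,-0.0191]],[0,[0.0028,0.0004,0],[0,0,-0.0191]],[0,[0.0028,0.0004,0],[0,0,-0.0191]],[0,[0,0,0],[0,0,0]],[0,[0,0,0],[0,0,0]],[0,[0,0,0],[0,0,0]],[0,[0,0,0],[0,0,0]],[0,[0,0,0],[0,0,0]]]' >/dev/null; python3 -c "
from h import *
print(look())"
```

```text
{'red': (1148, np.float64(50.5), np.float64(0.017)), 'orange': (1304, np.float64(71.0), np.float64(0.319)), 't': 12.65, 'F': array([ 3.4,  5.1, -1. ]), 'tcp': array([501.4, -32.5,  69.7]), 'tcp_r': np.float64(75.2), 'tcp_ang': np.float64(0.111), 'Ftan': np.float64(-6.0)}
```

Scaled: 2.2 mm / 800 = 0.0028, 0.3 mm / 800 = 0.0004, -0.03 rad / 1.5708 = -0.0191.

```bash
python3 nudge.py '[[0,[0.0028,0.0004,0],[0,0,-0.0191]],[0,[0.0028,0.0004,0],[0,0,-0.0191]],[0,[0.0028,0.0004,0],[0,0,-0.0191]],[0,[0,0,0],[0,0,0]],[0,[0,0,0],[0,0,0]],[0,[0,0,0],[0,0,0]],[0,[0,0,0],[0,0,0]],[0,[0,0,0],[0,0,0]]]' >/dev/null; python3 -c "
from h import *
print(look())"
```

```text
{'red': (1179, np.float64(50.4), np.float64(0.021)), 'orange': (1321, np.float64(71.1), np.float64(0.392)), 't': 13.5, 'F': array([3.7, 6.8, 0.4]), 'tcp': array([499.2, -38.3,  69.7]), 'tcp_r': np.float64(75.4), 'tcp_ang': np.float64(0.194), 'Ftan': np.float64(-7.6)}
```

Scaled: 2.2 mm / 800 = 0.0028, 0.1 mm / 800 = 0.0001, -0.03 rad / 1.5708 = -0.0191.

```bash
python3 nudge.py '[[0,[0.0028,0.0001,0],[0,0,-0.0191]],[0,[0.0028,0.0001,0],[0,0,-0.0191]],[0,[0.0028,0.0001,0],[0,0,-0.0191]],[0,[0,0,0],[0,0,0]],[0,[0,0,0],[0,0,0]],[0,[0,0,0],[0,0,0]],[0,[0,0,0],[0,0,0]],[0,[0,0,0],[0,0,0]]]' >/dev/null; python3 -c "
from h import *
print(look())"
```

```text
{'red': (1206, np.float64(50.6), np.float64(0.026)), 'orange': (1311, np.float64(71.1), np.float64(0.477)), 't': 14.35, 'F': array([ 2.6,  7.8, -0. ]), 'tcp': array([497.3, -44.4,  69.6]), 'tcp_r': np.float64(75.6), 'tcp_ang': np.float64(0.279), 'Ftan': np.float64(-8.1)}
```

Scaled: 2.2 mm / 800 = 0.0028, 0.1 mm / 800 = 0.0001, -0.03 rad / 1.5708 = -0.0191.

```bash
python3 nudge.py '[[0,[0.0028,0.0001,0],[0,0,-0.0191]],[0,[0.0028,0.0001,0],[0,0,-0.0191]],[0,[0,0,0],[0,0,0]],[0,[0,0,0],[0,0,0]],[0,[0,0,0],[0,0,0]],[0,[0,0,0],[0,0,0]],[0,[0,0,0],[0,0,0]],[0,[0,0,0],[0,0,0]]]' >/dev/null; python3 -c "
from h import *
print(look())"
```

```text
{'red': (1223, np.float64(50.9), np.float64(0.029)), 'orange': (1306, np.float64(71.1), np.float64(0.534)), 't': 15.2, 'F': array([0.4, 9.4, 0.4]), 'tcp': array([496.4, -48.6,  69.5]), 'tcp_r': np.float64(75.8), 'tcp_ang': np.float64(0.336), 'Ftan': np.float64(-9.4)}
```

Scaled: 2.2 mm / 800 = 0.0028, -0.03 rad / 1.5708 = -0.0191.

```bash
python3 nudge.py '[[0,[0.0028,0,0],[0,0,-0.0191]],[0,[0.0028,0,0],[0,0,-0.0191]],[0,[0,0,0],[0,0,0]],[0,[0,0,0],[0,0,0]],[0,[0,0,0],[0,0,0]],[0,[0,0,0],[0,0,0]],[0,[0,0,0],[0,0,0]],[0,[0,0,0],[0,0,0]]]' >/dev/null; python3 -c "
from h import *
print(look())"
```

```text
{'red': (1246, np.float64(50.9), np.float64(0.034)), 'orange': (1311, np.float64(71.2), np.float64(0.589)), 't': 16.05, 'F': array([-0.3, 10. ,  1.5]), 'tcp': array([495.7, -53. ,  69.4]), 'tcp_r': np.float64(75.9), 'tcp_ang': np.float64(0.394), 'Ftan': np.float64(-9.9)}
```

Scaled: 2.2 mm / 800 = 0.0028, -0.03 rad / 1.5708 = -0.0191.

```bash
python3 nudge.py '[[0,[0.0028,0,0],[0,0,-0.0191]],[0,[0,0,0],[0,0,0]],[0,[0,0,0],[0,0,0]],[0,[0,0,0],[0,0,0]],[0,[0,0,0],[0,0,0]],[0,[0,0,0],[0,0,0]],[0,[0,0,0],[0,0,0]]]' >/dev/null; python3 -c "
from h import *
print(look())"
```

```text
{'red': (1238, np.float64(50.9), np.float64(0.036)), 'orange': (1308, np.float64(71.1), np.float64(0.617)), 't': 16.8, 'F': array([-0. , 10.4,  2.5]), 'tcp': array([495.4, -55.1,  69.4]), 'tcp_r': np.float64(76.0), 'tcp_ang': np.float64(0.422), 'Ftan': np.float64(-10.4)}
```

Scaled: 2.2 mm / 800 = 0.0028, -0.03 rad / 1.5708 = -0.0191.

```bash
python3 nudge.py '[[0,[0.0028,0,0],[0,0,-0.0191]],[0,[0,0,0],[0,0,0]],[0,[0,0,0],[0,0,0]],[0,[0,0,0],[0,0,0]],[0,[0,0,0],[0,0,0]],[0,[0,0,0],[0,0,0]],[0,[0,0,0],[0,0,0]]]' >/dev/null; python3 -c "
from h import *
print(look())"
```

```text
{'red': (1252, np.float64(51.2), np.float64(0.039)), 'orange': (1315, np.float64(71.2), np.float64(0.644)), 't': 17.55, 'F': array([-1.7, 11.5,  3.4]), 'tcp': array([495.1, -57.3,  69.3]), 'tcp_r': np.float64(76.1), 'tcp_ang': np.float64(0.451), 'Ftan': np.float64(-11.4)}
```

Scaled: 2.2 mm / 800 = 0.0028, -0.03 rad / 1.5708 = -0.0191.

```bash
python3 nudge.py '[[0,[0.0028,0,0],[0,0,-0.0191]],[0,[0,0,0],[0,0,0]],[0,[0,0,0],[0,0,0]],[0,[0,0,0],[0,0,0]],[0,[0,0,0],[0,0,0]],[0,[0,0,0],[0,0,0]],[0,[0,0,0],[0,0,0]]]' >/dev/null; python3 -c "
from h import *
print(look())"
```

```text
{'red': (1257, np.float64(51.3), np.float64(0.048)), 'orange': (1309, np.float64(71.2), np.float64(0.674)), 't': 18.3, 'F': array([-1.5, 11. ,  3.6]), 'tcp': array([495. , -59.5,  69.3]), 'tcp_r': np.float64(76.2), 'tcp_ang': np.float64(0.48), 'Ftan': np.float64(-11.0)}
```

Scaled: 2.2 mm / 800 = 0.0028, -0.03 rad / 1.5708 = -0.0191.

```bash
python3 nudge.py '[[0,[0.0028,0,0],[0,0,-0.0191]],[0,[0,0,0],[0,0,0]],[0,[0,0,0],[0,0,0]],[0,[0,0,0],[0,0,0]],[0,[0,0,0],[0,0,0]],[0,[0,0,0],[0,0,0]],[0,[0,0,0],[0,0,0]],[0,[0,0,0],[0,0,0]]]' >/dev/null; python3 -c "
from h import *
print(look())"
```

```text
{'red': (1200, np.float64(50.8), np.float64(0.226)), 'orange': (1305, np.float64(71.2), np.float64(0.712)), 't': 19.15, 'F': array([-1.4,  7.8,  3.7]), 'tcp': array([495. , -62.3,  69.3]), 'tcp_r': np.float64(76.2), 'tcp_ang': np.float64(0.516), 'Ftan': np.float64(-7.8)}
```

Scaled: 1.5 mm / 800 = 0.0019, -0.02 rad / 1.5708 = -0.0127.

```bash
python3 nudge.py '[[0,[0.0019,0,0],[0,0,-0.0127]],[0,[0,0,0],[0,0,0]],[0,[0,0,0],[0,0,0]],[0,[0,0,0],[0,0,0]],[0,[0,0,0],[0,0,0]],[0,[0,0,0],[0,0,0]],[0,[0,0,0],[0,0,0]],[0,[0,0,0],[0,0,0]]]' >/dev/null; python3 -c "
from h import *
print(look())"
```

```text
{'red': (1208, np.float64(50.8), np.float64(0.227)), 'orange': (1309, np.float64(71.2), np.float64(0.729)), 't': 20.0, 'F': array([-2.1,  9.4,  3.5]), 'tcp': array([495. , -63.7,  69.2]), 'tcp_r': np.float64(76.3), 'tcp_ang': np.float64(0.535), 'Ftan': np.float64(-9.5)}
```

First click: the pointer is in notch 1, at lever angle of about 0.70. The next should come near 0.90.

Scaled: 2.2 mm / 800 = 0.0028, -0.03 rad / 1.5708 = -0.0191.

```bash
python3 nudge.py '[[0,[0.0028,0,0],[0,0,-0.0191]],[0,[0.0028,0,0],[0,0,-0.0191]],[0,[0.0028,0,0],[0,0,-0.0191]],[0,[0,0,0],[0,0,0]],[0,[0,0,0],[0,0,0]],[0,[0,0,0],[0,0,0]],[0,[0,0,0],[0,0,0]],[0,[0,0,0],[0,0,0]]]' >/dev/null; python3 -c "
from h import *
print(look())"
```

```text
{'red': (1238, np.float64(50.9), np.float64(0.235)), 'orange': (1298, np.float64(71.3), np.float64(0.81)), 't': 20.85, 'F': array([-4.7, 10.1,  5.1]), 'tcp': array([495.2, -70.1,  69.1]), 'tcp_r': np.float64(76.6), 'tcp_ang': np.float64(0.619), 'Ftan': np.float64(-10.6)}
```

Scaled: 2.2 mm / 800 = 0.0028, -0.03 rad / 1.5708 = -0.0191.

```bash
python3 nudge.py '[[0,[0.0028,0,0],[0,0,-0.0191]],[0,[0,0,0],[0,0,0]],[0,[0,0,0],[0,0,0]],[0,[0,0,0],[0,0,0]],[0,[0,0,0],[0,0,0]],[0,[0,0,0],[0,0,0]],[0,[0,0,0],[0,0,0]],[0,[0,0,0],[0,0,0]]]' >/dev/null; python3 -c "
from h import *
print(look())"
```

```text
{'red': (1245, np.float64(51.0), np.float64(0.239)), 'orange': (1271, np.float64(71.4), np.float64(0.837)), 't': 21.7, 'F': array([-4.5, 10.2,  5.6]), 'tcp': array([495.4, -72.3,  69. ]), 'tcp_r': np.float64(76.7), 'tcp_ang': np.float64(0.647), 'Ftan': np.float64(-10.7)}
```

Scaled: 2.2 mm / 800 = 0.0028, -0.03 rad / 1.5708 = -0.0191.

```bash
python3 nudge.py '[[0,[0.0028,0,0],[0,0,-0.0191]],[0,[0,0,0],[0,0,0]],[0,[0,0,0],[0,0,0]],[0,[0,0,0],[0,0,0]],[0,[0,0,0],[0,0,0]],[0,[0,0,0],[0,0,0]],[0,[0,0,0],[0,0,0]],[0,[0,0,0],[0,0,0]]]' >/dev/null; python3 -c "
from h import *
print(look())"
```

```text
{'red': (1258, np.float64(51.0), np.float64(0.245)), 'orange': (1184, np.float64(71.6), np.float64(0.858)), 't': 22.55, 'F': array([-5.7, 10.5,  6.6]), 'tcp': array([495.6, -74.4,  69. ]), 'tcp_r': np.float64(76.8), 'tcp_ang': np.float64(0.675), 'Ftan': np.float64(-11.3)}
```

Scaled: 1.5 mm / 800 = 0.0019, -0.6 mm / 800 = -0.0008, -0.02 rad / 1.5708 = -0.0127.

```bash
python3 nudge.py '[[0,[0.0019,-0.0004,-0.0008],[0,0,-0.0127]],[0,[0,0,0],[0,0,0]],[0,[0,0,0],[0,0,0]],[0,[0,0,0],[0,0,0]],[0,[0,0,0],[0,0,0]],[0,[0,0,0],[0,0,0]],[0,[0,0,0],[0,0,0]],[0,[0,0,0],[0,0,0]]]' >/dev/null; python3 -c "
from h import *
print(look())"
```

```text
{'red': (1202, np.float64(50.7), np.float64(0.427)), 'orange': (998, np.float64(71.5), np.float64(0.862)), 't': 23.4, 'F': array([-6.1,  8.7,  4.8]), 'tcp': array([496.1, -76.3,  69.2]), 'tcp_r': np.float64(76.7), 'tcp_ang': np.float64(0.7), 'Ftan': np.float64(-9.8)}
```

Scaled: 1.5 mm / 800 = 0.0019, -0.3 mm / 800 = -0.0004, -0.02 rad / 1.5708 = -0.0127.

```bash
python3 nudge.py '[[0,[0.0019,-0.0004,-0.0004],[0,0,-0.0127]],[0,[0,0,0],[0,0,0]],[0,[0,0,0],[0,0,0]],[0,[0,0,0],[0,0,0]],[0,[0,0,0],[0,0,0]],[0,[0,0,0],[0,0,0]],[0,[0,0,0],[0,0,0]],[0,[0,0,0],[0,0,0]]]' >/dev/null; python3 -c "
from h import *
print(look())"
```

```text
{'red': (1207, np.float64(50.7), np.float64(0.427)), 'orange': (889, np.float64(71.3), np.float64(0.871)), 't': 24.25, 'F': array([-5.9,  7.6,  3.7]), 'tcp': array([496.4, -77.6,  69.3]), 'tcp_r': np.float64(76.7), 'tcp_ang': np.float64(0.718), 'Ftan': np.float64(-8.7)}
```

Notch 2. One more click, expected near tcp_ang 0.88.

Scaled: 2.2 mm / 800 = 0.0028, -0.2 mm / 800 = -0.0003, -0.03 rad / 1.5708 = -0.0191.

```bash
python3 nudge.py '[[0,[0.0028,-0.0003,-0.0003],[0,0,-0.0191]],[0,[0.0028,-0.0003,0],[0,0,-0.0191]],[0,[0.0028,-0.0003,0],[0,0,-0.0191]],[0,[0,0,0],[0,0,0]],[0,[0,0,0],[0,0,0]],[0,[0,0,0],[0,0,0]],[0,[0,0,0],[0,0,0]],[0,[0,0,0],[0,0,0]]]' >/dev/null; python3 -c "
from h import *
print(look(),manip.state()['joint_positions'].round(2))"
```

```text
{'red': (1241, np.float64(50.9), np.float64(0.435)), 'orange': (761, np.float64(71.2), np.float64(0.947)), 't': 25.1, 'F': array([-7.8,  7.2,  5.6]), 'tcp': array([497.7, -83.6,  69.2]), 'tcp_r': np.float64(77.0), 'tcp_ang': np.float64(0.798), 'Ftan': np.float64(-9.3)} [ 0.15  0.31 -0.43 -0.   -0.85  0.31]
```

Scaled: 1.5 mm / 800 = 0.0019, -0.2 mm / 800 = -0.0003, -0.02 rad / 1.5708 = -0.0127.

```bash
python3 nudge.py '[[0,[0.0019,-0.0003,-0.0003],[0,0,-0.0127]],[0,[0,0,0],[0,0,0]],[0,[0,0,0],[0,0,0]],[0,[0,0,0],[0,0,0]],[0,[0,0,0],[0,0,0]],[0,[0,0,0],[0,0,0]],[0,[0,0,0],[0,0,0]],[0,[0,0,0],[0,0,0]]]' >/dev/null; python3 -c "
from h import *
print(look())"
```

```text
{'red': (1238, np.float64(51.1), np.float64(0.435)), 'orange': (765, np.float64(71.2), np.float64(0.953)), 't': 25.95, 'F': array([-8.3,  7.2,  6.2]), 'tcp': array([498.1, -84.9,  69.2]), 'tcp_r': np.float64(77.1), 'tcp_ang': np.float64(0.815), 'Ftan': np.float64(-9.5)}
```

Scaled: 1.5 mm / 800 = 0.0019, -0.2 mm / 800 = -0.0003, -0.02 rad / 1.5708 = -0.0127.

```bash
python3 nudge.py '[[0,[0.0019,-0.0003,-0.0003],[0,0,-0.0127]],[0,[0,0,0],[0,0,0]],[0,[0,0,0],[0,0,0]],[0,[0,0,0],[0,0,0]],[0,[0,0,0],[0,0,0]],[0,[0,0,0],[0,0,0]],[0,[0,0,0],[0,0,0]],[0,[0,0,0],[0,0,0]]]' >/dev/null; python3 -c "
from h import *
print(look())"
```

```text
{'red': (1249, np.float64(51.0), np.float64(0.438)), 'orange': (755, np.float64(71.3), np.float64(0.965)), 't': 26.8, 'F': array([-8.8,  7.1,  5.9]), 'tcp': array([498.5, -86.2,  69.3]), 'tcp_r': np.float64(77.1), 'tcp_ang': np.float64(0.832), 'Ftan': np.float64(-9.6)}
```

Scaled: 2 mm / 800 = 0.0025, -0.4 mm / 800 = -0.0005, -0.025 rad / 1.5708 = -0.0159.

```bash
python3 nudge.py '[[0,[0.0025,-0.0005,-0.0004],[0,0,-0.0159]],[0,[0,0,0],[0,0,0]],[0,[0,0,0],[0,0,0]],[0,[0,0,0],[0,0,0]],[0,[0,0,0],[0,0,0]],[0,[0,0,0],[0,0,0]],[0,[0,0,0],[0,0,0]],[0,[0,0,0],[0,0,0]]]' >/dev/null; python3 -c "
from h import *
print(look())"
```

```text
{'red': (1260, np.float64(51.0), np.float64(0.442)), 'orange': (743, np.float64(71.2), np.float64(0.999)), 't': 27.65, 'F': array([-10.1,   6.5,   5.3]), 'tcp': array([499. , -87.8,  69.4]), 'tcp_r': np.float64(77.2), 'tcp_ang': np.float64(0.855), 'Ftan': np.float64(-9.6)}
```

Scaled: 2 mm / 800 = 0.0025, -0.4 mm / 800 = -0.0005, -0.025 rad / 1.5708 = -0.0159.

```bash
python3 nudge.py '[[0,[0.0025,-0.0005,-0.0004],[0,0,-0.0159]],[0,[0,0,0],[0,0,0]],[0,[0,0,0],[0,0,0]],[0,[0,0,0],[0,0,0]],[0,[0,0,0],[0,0,0]],[0,[0,0,0],[0,0,0]],[0,[0,0,0],[0,0,0]],[0,[0,0,0],[0,0,0]]]' >/dev/null; python3 -c "
from h import *
print(look())"
```

```text
{'red': (1270, np.float64(51.2), np.float64(0.45)), 'orange': (706, np.float64(71.2), np.float64(1.025)), 't': 28.5, 'F': array([-10.9,   6.1,   6.1]), 'tcp': array([499.6, -89.5,  69.4]), 'tcp_r': np.float64(77.2), 'tcp_ang': np.float64(0.877), 'Ftan': np.float64(-9.7)}
```

Scaled: 1.5 mm / 800 = 0.0019, -0.3 mm / 800 = -0.0004, -0.02 rad / 1.5708 = -0.0127.

```bash
python3 nudge.py '[[0,[0.0019,-0.0004,-0.0004],[0,0,-0.0127]],[0,[0,0,0],[0,0,0]],[0,[0,0,0],[0,0,0]],[0,[0,0,0],[0,0,0]],[0,[0,0,0],[0,0,0]],[0,[0,0,0],[0,0,0]],[0,[0,0,0],[0,0,0]],[0,[0,0,0],[0,0,0]]]' >/dev/null; python3 -c "
from h import *
print(look())"
```

```text
{'red': (1216, np.float64(50.8), np.float64(0.629)), 'orange': (720, np.float64(71.3), np.float64(1.042)), 't': 29.35, 'F': array([-9.3,  4.9,  4. ]), 'tcp': array([500.7, -91.1,  69.5]), 'tcp_r': np.float64(76.8), 'tcp_ang': np.float64(0.902), 'Ftan': np.float64(-8.2)}
```

Pointer is in notch 3. Backing off gently to release the lever.

Scaled: -8 mm / 800 = -0.01, -6 mm / 800 = -0.0075, 0.05 rad / 1.5708 = 0.0318.

```bash
python3 nudge.py '[[0,[-0.0038,0,0],[0,0,0]],[0,[-0.005,0,0],[0,0,0]],[0,[-0.005,0,0],[0,0,0.0191]],[0,[-0.005,0,0],[0,0,0.0318]],[0,[-0.005,-0.0004,0],[0,0,0.0318]],[0,[-0.0063,-0.0004,0],[0,0,0.0318]],[0,[-0.0075,0,0],[0,0,0.0318]],[0,[-0.0075,0,0],[0,0,0.0318]],[0,[-0.01,0,0],[0,0,0.0318]],[0,[-0.01,0,0],[0,0,0]],[0,[-0.01,0,0],[0,0,0]],[0,[0,0,0],[0,0,0]],[0,[0,0,0],[0,0,0]]]'; python3 -c "
from h import *
print(look())"
```

```text
t: 30.65
tcp_pos: [488.2, -35.3, 71.9]
ee_rot: [0.788, -0.615, -0.0, 0.0]
force: [-0.2, -0.1, 0.1]
finger_gap: 0.002
finger_force: 0.0
{'red': (1104, np.float64(51.1), np.float64(0.605)), 'orange': (1060, np.float64(70.7), np.float64(0.628)), 't': 30.7, 'F': array([-0.9, -1.2,  0.7]), 'tcp': array([488.3, -35.4,  71.9]), 'tcp_r': np.float64(86.6), 'tcp_ang': np.float64(0.198), 'Ftan': np.float64(1.4)}
```

Lever is released and the wheel holds at 0.605 (notch 3). Next: lift, cross to the button, and come down part way.

Scaled: -30 mm / 800 = -0.0375, 28 mm / 800 = 0.035.

```bash
python3 nudge.py '[[0,[0,0,-0.0375],[0,0,0]],[0,[0,0,-0.0375],[0,0,0]],[0,[0.035,-0.0181,0],[0,0,0]],[0,[0.035,-0.0181,0],[0,0,0]],[0,[0.035,-0.0181,0],[0,0,0]],[0,[0.035,-0.0181,0],[0,0,0]],[0,[0.0338,-0.0181,0],[0,0,0]],[0,[0,0,0],[0,0,0]],[0,[0,0,0],[0,0,0]],[0,[0,0,0],[0,0,0]]]'; python3 -c "
from h import *
x=manip.state();print(x['ee_rot']);s=manip.snapshot('wrist')
for b in blobs(s,(45,100,40),(85,255,255),(0,0,512,384),50): print(b,onz(s,*b[0],81))
s=manip.snapshot('scene')
for b in blobs(s,(45,100,40),(85,255,255),(200,220,240,260)): print(b)"
```

```text
t: 31.7
tcp_pos: [591.8, -152.2, 131.7]
ee_rot: [0.788, -0.615, -0.0, 0.0]
force: [-0.6, 1.0, 0.2]
finger_gap: 0.008
finger_force: 0.0
[ 7.88249308e-01 -6.15355783e-01 -4.89962666e-04  2.20661643e-04]
(array([248.41733871, 197.46270161]), np.int32(992), array([231, 180,  36,  36])) [ 592.95923917 -150.87900904   81.        ]
(array([217.71962617, 244.3271028 ]), np.int32(107), array([212, 239,  12,  12]))
```

```bash
python3 nudge.py '[[0,[0,0,0.025],[0,0,0]],[0,[0,0,0.025],[0,0,0]],[0,[0,0,0.015],[0,0,0]],[0,[0,0,0.0075],[0,0,0]],[0,[0,0,0],[0,0,0]],[0,[0,0,0],[0,0,0]]]' | head -5; python3 nudge.py '[[0,[0,0,0.0025],[0,0,0]],[0,[0,0,0.0025],[0,0,0]],[0,[0,0,0],[0,0,0]],[0,[0,0,0],[0,0,0]]]'| grep -E 'pos|force'; python3 nudge.py '[[0,[0,0,0.0025],[0,0,0]],[0,[0,0,0.0025],[0,0,0]],[0,[0,0,0],[0,0,0]],[0,[0,0,0],[0,0,0]]]'| grep -E 'pos|force'
```

```text
t: 32.4
tcp_pos: [593.2, -152.5, 74.8]
ee_rot: [0.788, -0.615, 0.001, -0.0]
force: [-0.1, 1.1, 0.8]
finger_gap: 0.004
tcp_pos: [592.6, -152.6, 70.1]
force: [0.5, 0.3, -0.4]
finger_force: 0.0
tcp_pos: [592.5, -152.5, 65.8]
force: [-0.3, 0.4, 0.2]
finger_force: 0.0
```

Scaled: 2 mm / 800 = 0.0025, 1 mm / 800 = 0.0013.

```bash
python3 nudge.py '[[0,[0,0,0.0025],[0,0,0]],[0,[0,0,0.0013],[0,0,0]],[0,[0,0,0],[0,0,0]],[0,[0,0,0],[0,0,0]]]'| grep -E 'pos|force: '; python3 nudge.py '[[0,[0,0,0.0025],[0,0,0]],[0,[0,0,0.0013],[0,0,0]],[0,[0,0,0],[0,0,0]],[0,[0,0,0],[0,0,0]]]'| grep -E 'pos|force: '
```

```text
tcp_pos: [592.6, -152.5, 62.9]
force: [0.2, 0.4, -1.1]
finger_force: 0.0
tcp_pos: [592.6, -152.5, 59.9]
force: [0.8, -0.7, -0.4]
finger_force: 0.0
```

Scaled: 2 mm / 800 = 0.0025, 1 mm / 800 = 0.0013.

```bash
python3 nudge.py '[[0,[0,0,0.0025],[0,0,0]],[0,[0,0,0.0013],[0,0,0]],[0,[0,0,0],[0,0,0]],[0,[0,0,0],[0,0,0]]]'| grep -E 'pos|force: '
```

```text
tcp_pos: [592.6, -152.5, 56.9]
force: [0.1, 0.4, -0.2]
finger_force: 0.0
```

Scaled: 2 mm / 800 = 0.0025, 1 mm / 800 = 0.0013.

```bash
python3 nudge.py '[[0,[0,0,0.0025],[0,0,0]],[0,[0,0,0.0013],[0,0,0]],[0,[0,0,0],[0,0,0]],[0,[0,0,0],[0,0,0]]]'| grep -E 'pos|force: '
```

```text
tcp_pos: [592.6, -152.5, 53.9]
force: [0.0, -0.7, -0.5]
finger_force: 0.0
```

Scaled: 2 mm / 800 = 0.0025, 1 mm / 800 = 0.0013.

```bash
python3 nudge.py '[[0,[0,0,0.0025],[0,0,0]],[0,[0,0,0.0013],[0,0,0]],[0,[0,0,0],[0,0,0]],[0,[0,0,0],[0,0,0]]]'| grep -E 'pos|force: '
```

```text
tcp_pos: [592.9, -152.6, 51.3]
force: [0.0, 0.0, 3.1]
finger_force: 1.3
```

Scaled: 2 mm / 800 = 0.0025, 1 mm / 800 = 0.0013.

```bash
python3 nudge.py '[[0,[0,0,0.0025],[0,0,0]],[0,[0,0,0.0013],[0,0,0]],[0,[0,0,0],[0,0,0]],[0,[0,0,0],[0,0,0]]]'| grep -E 'pos|force: '; python3 -c "
from h import *
print(look()['red'])
s=manip.snapshot('scene')
for n,u in(('scene',(190,220,250,270)),('side',(255,150,300,190))):
  s=manip.snapshot(n)
  for b in blobs(s,(45,100,40),(85,255,255),u): print(n,b)"
```

```text
tcp_pos: [592.9, -152.6, 48.3]
force: [-0.2, 1.1, 3.2]
finger_force: 2.2
(0, np.float64(nan), np.float64(nan))
scene (array([218.55 , 247.125]), np.int32(40), array([213, 243,  12,   8]))
side (array([275.23809524, 165.71428571]), np.int32(21), array([272, 164,   7,   4]))h.py:30: RuntimeWarning: Mean of empty slice.
  c=P.mean(0); an=np.arctan2(c[1],c[0])-TH
  ret = um.true_divide(
```

The button is moving. I'll press to the stop in 1 mm steps.

Scaled: 1 mm / 800 = 0.0013.

```bash
python3 nudge.py '[[0,[0,0,0.0013],[0,0,0]],[0,[0,0,0],[0,0,0]],[0,[0,0,0],[0,0,0]]]'| grep -E 'pos|force: '; python3 nudge.py '[[0,[0,0,0.0013],[0,0,0]],[0,[0,0,0],[0,0,0]],[0,[0,0,0],[0,0,0]]]'| grep -E 'pos|force: '
```

```text
tcp_pos: [592.9, -152.6, 47.5]
force: [-1.1, 0.6, 5.4]
finger_force: 3.2
tcp_pos: [592.9, -152.6, 47.4]
force: [-2.6, 1.7, 10.3]
finger_force: 5.1
```

Hard stop reached: no more travel, and the force jumps to 10 N. Releasing and lifting clear.

Scaled: -30 mm / 800 = -0.0375, -20 mm / 800 = -0.025.

```bash
python3 nudge.py '[[0,[0,0,0],[0,0,0]],[0,[0,0,-0.0038],[0,0,0]],[0,[0,0,-0.005],[0,0,0]],[0,[0,0,-0.0125],[0,0,0]],[0,[0,0,-0.025],[0,0,0]],[0,[0,0,-0.0375],[0,0,0]],[0,[0,0,-0.0375],[0,0,0]],[0,[0,0,0],[0,0,0]],[0,[0,0,0],[0,0,0]],[0,[0,0,0],[0,0,0]]]'; python3 -c "
from h import *
s=manip.snapshot('scene')
for n,u in(('scene',(190,220,250,270)),('wrist',(0,0,512,384))):
  s=manip.snapshot(n)
  for b in blobs(s,(45,100,40),(85,255,255),u,15): print(n,b)
s=manip.snapshot('scene')
for b in blobs(s,(0,150,80),(5,255,255),(190,180,290,270)): print('red',b[0],b[1],b[2])
for b in blobs(s,(100,150,50),(130,255,255),(255,225,290,255)): print('blue',b[0])
for b in blobs(s,(6,150,120),(20,255,255),(215,180,310,230)): print('orange',b[0],b[1])
print(look('scene'))"
```

```text
t: 37.4
tcp_pos: [591.3, -152.3, 141.5]
ee_rot: [0.788, -0.616, -0.001, 0.001]
force: [0.4, -0.7, -0.3]
finger_gap: 0.004
finger_force: 0.0
scene (array([217.74285714, 244.32380952]), np.int32(105), array([212, 239,  12,  12]))
wrist (array([248.02597403, 194.37121212]), np.int32(924), array([231, 177,  35,  35]))
red [252.59210526 229.81578947] 76 [243 221  22  17]
blue [270.40909091 241.31818182]
orange [292.63636364 209.75757576] 33
orange [299.6 207.4] 5
{'red': (59, np.float64(54.2), np.float64(0.542)), 'orange': (0, np.float64(nan), np.float64(nan)), 't': 37.65, 'F': array([-0. , -0.9, -0.1]), 'tcp': array([ 592.1, -152.5,  142. ]), 'tcp_r': np.float64(94.3), 'tcp_ang': np.float64(2.288), 'Ftan': np.float64(-0.2)}h.py:30: RuntimeWarning: Mean of empty slice.
  c=P.mean(0); an=np.arctan2(c[1],c[0])-TH
  ret = um.true_divide(
```

```bash
python3 -c "
from h import *
s=manip.snapshot('scene');p=onz(s,263.5,236.5,76)[:2]-PIV;print(np.hypot(*p),np.arctan2(p[1],p[0])-TH+.5)
print(manip.finish_job())"
```

```text
80.76337774166808 0.5712996369373379
the job is handed in; nothing more can be done
None
```

The pointer is in notch 3 at the blue dot and never ran past it. The lever was let go, then the start button was pressed to its stop and released, and the job is handed in at about 38 s. I haven't seen the verdict.

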